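# Heft three look-alike tins and pile them heaviest first

### The arm

A 6-joint arm with a two-finger parallel gripper is mounted at the origin on a cart in front of the work surface, level with it; the furniture and walls round the work are solid. World frame = base frame: x ahead of the robot, y to its left, z up, the work surface at z = 0. Lengths are in mm, angles in degrees, forces in N, time in s.
With the tool pointing down it reaches from about 350 to 875 mm from the base axis. Payload 4.2 kg.
Tool frame: the origin (TCP) lies between the finger pads; the fingertips stand 8 mm ahead of it and the grasp point (between the pads) lies 11 mm behind it (manip.tip_reach is the distance from the TCP to the fingertips, in mm); z points along the fingers, y is the line along which they close (so a half turn about z gives the same grasp; the last joint's range is limited). The gripper opens to 87 mm and grips with 3 to 60 N. Pads are 19 mm wide; open, the fingers measure 117 mm over their backs; the gripper's body (75 mm by 190 mm) begins 51 mm behind the grasp point.
Start: joints at [-53.251, 22.042, 0.453, 0, -68.411, -14.817], TCP at [233.463, -579.736, 230.55] pointing down, gripper open.
Joint ranges: [-179.83, 179.83], [-69.29, 118.12], [-61.27, 80.66], [-181.25, 117.63], [-171.15, -9.14], [-177.46, 177.46]. Speed limits (degrees/s): [159.86, 159.86, 180, 180, 180, 180].

### API

Orientations are given as [roll, pitch, yaw] about the fixed x, y, z axes, in that order (R = Rz(yaw) Ry(pitch) Rx(roll)).
In Python, from station import manip gives the robot as it stands.
- The arm moves only by the tool move_arm, never from a script. Its argument "moves" is one flat list of numbers, 7 for each row, row after row: the turn, a rotation vector about the tool's x, y, z in degrees, then the shift along the tool's x, y, z in mm, then the closure, from 0 (fully open) to 1 (shut). In form: [wx, wy, wz, dx, dy, dz, hand, wx, wy, wz, dx, dy, dz, hand, ...]. A call has 1 to 8 rows; each row shifts and turns the commanded pose from where the row before left it, along the tool's axes as they then stand; what a row does not reach is not made up. A row lasts 1/8 s, in which the tool goes at most 62.5 mm and 10.7 degrees, less where a joint would pass 70% of its speed; a pose out of reach is approached as far as the arm can. A call is refused whole if a number of a shift passes 62.5 or a number of a turn 10.7, either way. A call with a gripper value outside its range is refused whole. The fingers move at their own pace and stop on an object; "newtons" is the grip in N (left out, the last holds). Time passes only in rows, so rows that do not move let the fingers close. It gives the time, the measured TCP pose, the force, the opening and the grip force at its end, in the units of the state.
- manip.read_state(): the state, without advancing time (a new reading comes with each control period).
- manip.capture(name): name is "side" or "top" or "wrist"; returns a dict with "frame" (400x640x3 uint8, red, green, blue), "depth" (400x640 float32, mm along the optical axis (not along the pixel's ray), 0 where there is no reading), "camera_matrix" (3x3 intrinsics, pixels), "extrinsics" (4x4, takes a point from camera to world coordinates); the wrist camera has in their place "T_tool_cam" (4x4, takes a point from camera to tool coordinates, whose origin is the TCP and whose axes are the flange's). Camera axes: x right, y down, z forward; pixel columns grow to the right and rows downward; lengths in mm; the calibration is good to about 2 mm. A picture is of the moment at which its call begins: read the wrist's pose just before it.
- manip.job_done(): hands the job in; it is judged then, once.
The state is a dict: "t": time; "q": joint angles; "qd": joint speeds; "joint_efforts": joint torques, N m; "eef_pos": TCP position; "eef_rot": TCP orientation; "force": force on the tool from outside, world axes, zero at the start; "wrist_torque": the same for the moment, N m; "gripper_width": finger opening in mm; "grasp_force": force on a finger pad.
Only numpy, scipy, OpenCV 4.12 (cv2) and the standard library are available. Lean on these libraries where they do the work, as an engineer would, in place of code of your own. Each camera call takes 0.05 s, during which the arm holds its last target. There are 200 camera calls.

### The job

Three tins look alike but hold different amounts of metal samples. Find out by lifting which is heavier, and pile all three for storage on the middle of the blue square mat: the heaviest at the bottom, the lightest on top, upright and squarely one above the other. Set the tins down without dropping or tipping them, and leave the timer, the beaker and the amber bottle where they are.

Things in the scene. Friction and masses are not known exactly. Their poses are not given: they have to be found in the camera images.
- tin_a: one of three look-alike upright tins: metal, grey band, dark ribbed lid (sealed), flat top and bottom, 54 mm diameter, 40 mm high, strong sides. Origin: centre of its underside, z up. One of the three weighs about 150 g, one 350 g, one 650 g (each within 8 percent); which is which cannot be seen and changes from run to run; contents central, with 1.5 mm of play
- tin_b: one of three look-alike upright tins: metal, grey band, dark ribbed lid (sealed), flat top and bottom, 54 mm diameter, 40 mm high, strong sides. Origin: centre of its underside, z up. One of the three weighs about 150 g, one 350 g, one 650 g (each within 8 percent); which is which cannot be seen and changes from run to run; contents central, with 1.5 mm of play
- tin_c: one of three look-alike upright tins: metal, grey band, dark ribbed lid (sealed), flat top and bottom, 54 mm diameter, 40 mm high, strong sides. Origin: centre of its underside, z up. One of the three weighs about 150 g, one 350 g, one 650 g (each within 8 percent); which is which cannot be seen and changes from run to run; contents central, with 1.5 mm of play
- mat: blue square mat with a thin metal border, fixed to the worktop, 100 x 100 mm, top 6 mm above the worktop. Origin: centre of its underside; x and y along its sides
- timer: white kitchen-type digital timer lying on its back, 58 x 66 x 18 mm, bystander. Origin: centre of its underside
- beaker: small clear empty beaker, 58 mm diameter, 72 mm high, bystander. Origin: centre of its underside
- amber_bottle: amber bottle with a black cap, 56 mm diameter, 104 mm high, bystander. Origin: centre of its underside
There are look-alikes about, which are no part of the job. Leave any pink or yellow look-alike of the tin_b alone.

How it is judged:
By the outcome, as a careful person would: the job done as asked, in the order asked, and still so for the second after the job is handed in, with the robot touching nothing.
It also fails if it takes over 72 s, if anything falls off the work surface, if the arm or the gripper's body presses on something with over 40 N, if the wrist force passes 120 N, or if a joint passes its speed limit or range.

## Working session

There is one attempt and no reset: what is moved stays moved. The work goes in short steps, Python scripts to look and compute and a tool call to move; the robot and the scene stay as the last step left them, time stands still between calls to the robot, and variables do not carry over. Pictures are saved under pics/ and viewed, at most 10 in all, crops included, and the job is handed in when it is done.

Besides the shell and the picture viewer there is one more tool, called after "Emit:" as name(argument=value, ...), one argument or row to a line, values as JSON. move_arm: Moves the arm, as the interface text tells. Its arguments: {"type":"object","properties":{"moves":{"type":"array"},"newtons":{"type":"number"}},"required":["moves"]}

```bash
ls; mkdir -p pics; python3 - <<'E'
from station import manip
import cv2,numpy as np
s=manip.read_state();print(s)
for n in("top","side"):
    c=manip.capture(n);cv2.imwrite(f"pics/{n}0.png",c["frame"][:,:,::-1]);np.savez(f"{n}0.npz",**c)
    print(n,c["camera_matrix"].round(1).tolist(),c["extrinsics"].round(3).tolist())
E
```

```text
pics
{'t': 0.0, 'q': array([-5.32524011e+01,  2.20919129e+01,  3.80441832e-01, -2.83670975e-02,
       -6.84103757e+01, -1.48162276e+01]), 'qd': array([ 0.01622468, -0.08118274,  0.13251333, -0.01508078, -0.01365842,
       -0.05145927]), 'joint_efforts': array([-3.84643517e-04, -3.90667033e+01,  1.87403566e+01,  4.21987072e+00,
        1.09644915e-02, -2.18647838e-04]), 'eef_pos': array([ 233.23496498, -579.23120847,  229.4535767 ]), 'eef_rot': array([ 1.79875463e+02, -5.68075330e-03, -1.58079088e+02]), 'force': array([ 0.24275074,  0.33173026, -1.0392902 ]), 'wrist_torque': array([ 0.02430571,  0.01143133, -0.05521433]), 'grasp_force': 0.0, 'gripper_width': 87.04058911432068}
top [[434.3, 0.0, 317.7], [0.0, 434.3, 208.6], [0.0, 0.0, 1.0]] [[-0.013, -0.994, 0.107, 446.633], [-1.0, 0.013, -0.001, 103.032], [-0.001, -0.107, -0.994, 999.68], [0.0, 0.0, 0.0, 1.0]]
side [[429.8, 0.0, 314.4], [0.0, 429.8, 196.1], [0.0, 0.0, 1.0]] [[1.0, 0.005, 0.006, 560.93], [-0.003, -0.432, 0.902, -727.341], [0.007, -0.902, -0.432, 432.957], [0.0, 0.0, 0.0, 1.0]]
```

View pics/top0.png

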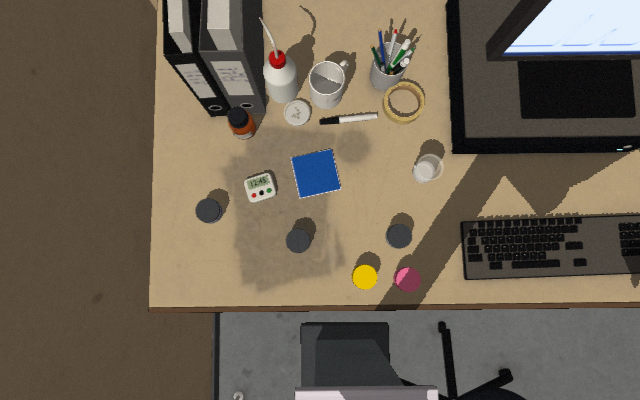

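View pics/side0.png

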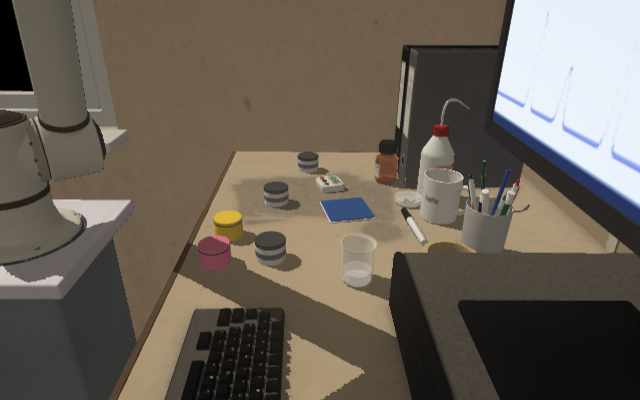

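The top view shows three dark-lidded tins at (208,210), (298,240) and (399,236). The yellow look-alike at (365,277) and the pink one at (408,279) must be left alone. The mat is at (316,173), timer (260,187), beaker (428,168), and amber bottle (241,123). The side view confirms that the three tins with grey bands are at (308,161), (276,194) and (270,248). Next I'll measure positions and make an enlarged crop.

```bash
cat > h.py <<'E'
import numpy as np,cv2
def ray(c,uv,z):
    K=c["camera_matrix"];E=c["extrinsics"]
    d=E[:3,:3]@np.linalg.inv(K)@np.array([uv[0],uv[1],1.]);o=E[:3,3]
    return (o+d*(z-o[2])/d[2])
def proj(c,p):
    K=c["camera_matrix"];E=c["extrinsics"];q=K@(E[:3,:3].T@(np.array(p)-E[:3,3]));return q[:2]/q[2]
E
python3 - <<'E'
from h import *
c=dict(np.load("top0.npz"));f=c["frame"];hsv=cv2.cvtColor(f,cv2.COLOR_RGB2HSV)
E=c["extrinsics"]
# height map from depth
v,u=np.mgrid[:400,:640];K=c["camera_matrix"];D=c["depth"]
P=np.stack([(u-K[0,2])/K[0,0]*D,(v-K[1,2])/K[1,1]*D,D],-1)@E[:3,:3].T+E[:3,3]
for n,(x,y) in dict(t1=(208,210),t2=(298,240),t3=(399,236),yel=(365,277),pink=(408,279),timer=(260,187),bott=(241,123),beak=(428,168)).items():
    w=np.zeros((400,640),bool);w[y-28:y+28,x-28:x+28]=1
    m=w&(P[...,2]>(30 if n!="timer" else 9))&(P[...,2]<150)&(D>0)
    k,l,st,ce=cv2.connectedComponentsWithStats(m.astype(np.uint8))
    i=1+st[1:,4].argmax();Q=P[l==i];h=np.percentile(Q[:,2],80);T=Q[Q[:,2]>h-6]
    cn=max(cv2.findContours((l==i).astype(np.uint8),0,1)[0],key=cv2.contourArea);
    (a,b),r=cv2.minEnclosingCircle(cn)
    print(n,"h",h.round(1),"mid",((T.max(0)+T.min(0))/2).round(1),"mean",T.mean(0).round(1),"ext",np.ptp(T,axis=0).round(1),(round(a),round(b)))
m=cv2.inRange(hsv,(100,120,60),(125,255,255));m[:, :280]=0;m[:,350:]=0;m[:140]=0;m[205:]=0
cn=max(cv2.findContours(m,0,1)[0],key=cv2.contourArea);r=cv2.minAreaRect(cn);b=cv2.boxPoints(r)
print("mat",ray(c,r[0],6),[ray(c,p,6).round(0).tolist() for p in b])
# table height check
print("table z",np.median(P[255:270,180:260,2]))
cr=cv2.resize(f[150:300,190:430],None,fx=3.3,fy=3.3,interpolation=2);cv2.imwrite("pics/crop.png",cr[:,:,::-1])
E
```

```text
t1 h 40.3 mid [550. 349.  39.] mean [549.8 348.6  38.9] ext [54.1 53.4  9.5] (207, 210)
t2 h 40.3 mid [480.7 148.9  39.3] mean [480.1 148.1  39. ] ext [53.2 53.   9.6] (297, 240)
t3 h 40.5 mid [486.6 -76.9  40. ] mean [487.2 -77.2  39. ] ext [53.1 54.3 10.9] (399, 236)
yel h 40.4 mid [400.    2.7  39.7] mean [399.1   2.4  38.9] ext [52.1 53.   9.7] (364, 276)
pink h 40.6 mid [392.4 -92.6  39.1] mean [392.  -92.5  39.1] ext [52.  55.   8.8] (407, 279)
timer h 16.7 mid [603.  235.4  15.7] mean [603.4 235.5  15.2] ext [67.6 71.4 10. ] (259, 187)
bott h 102.5 mid [756.6 273.2 114.8] mean [761.1 273.3 105.6] ext [ 64.1 102.   36.4] (238, 109)
beak h 70.0 mid [ 635.5 -141.8   69.8] mean [ 638.3 -144.6   69.6] ext [56.8 55.6 10.5] (428, 168)
mat [636.74789346 106.35913829   6.        ] [[674.0, 162.0, 6.0], [693.0, 70.0, 6.0], [600.0, 51.0, 6.0], [581.0, 143.0, 6.0]]
table z -0.9936516982854755
```

View pics/crop.png

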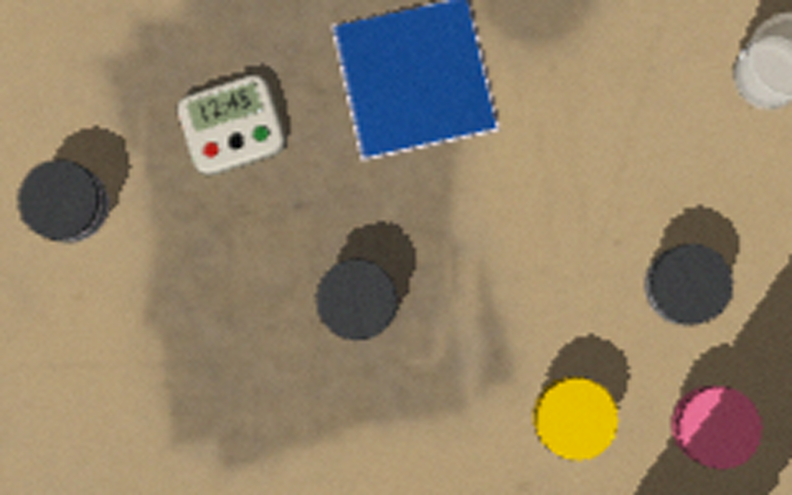

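The crop confirms the three grey/dark-lidded tins at crop pixels (62,200), (357,299) and (690,284). The yellow and pink look-alikes, at (577,419) and (717,427), are excluded. I'll square up the tool yaw and move to tin t3, at (487,-77).

Emit:
move_arm(
  moves=[0,0,7.3,0,0,0,0,0,0,7.3,0,0,0,0,0,0,7.3,0,0,0,0,0,0,0,-20,40,0,0,0,0,0,-20,40,0,0,0,0,0,-20,40,0,0,0,0,0,-20,40,0,0,0,0,0,-20,40,0,0],
  newtons=25,
)

```text
t: 1.1
eef_pos: [333.6, -378.2, 230.2]
eef_rot: [180.0, -0.0, -180.0]
force: [-0.2, 0.0, 0.2]
gripper_width: 87.1
grasp_force: 0.0
```

Emit:
move_arm(
  moves=[0,0,0,-19,38,0,0,0,0,0,-19,38,10,0,0,0,0,-19,38,20,0,0,0,0,-19,38,20,0,0,0,0,-19,38,20,0,0,0,0,-19,38,20,0,0,0,0,-20,38,10,0,0,0,0,-19,35,0,0],
)

```text
t: 2.1
eef_pos: [485.8, -77.2, 129.3]
eef_rot: [-180.0, -0.2, -180.0]
force: [1.2, -0.3, -1.1]
gripper_width: 87.2
grasp_force: 0.0
```

```bash
cat > w.py <<'E'
from station import manip
from h import *
import sys
def wristlook(name,tinz=40):
    s=manip.read_state();c=manip.capture("wrist");cv2.imwrite(f"pics/{name}.png",c["frame"][:,:,::-1])
    from scipy.spatial.transform import Rotation as R
    T=np.eye(4);T[:3,:3]=R.from_euler("xyz",s["eef_rot"],degrees=True).as_matrix();T[:3,3]=s["eef_pos"]
    c["extrinsics"]=T@c["T_tool_cam"]
    K=c["camera_matrix"];D=c["depth"];v,u=np.mgrid[:400,:640];E=c["extrinsics"]
    P=np.stack([(u-K[0,2])/K[0,0]*D,(v-K[1,2])/K[1,1]*D,D],-1)@E[:3,:3].T+E[:3,3]
    return s,c,P
def forces(n=12):
    F=[]
    for i in range(n):
        F.append(manip.read_state()["force"]);manip.capture("side")
    F=np.array(F);return F.mean(0),F.std(0)
def topcircle(P,D,z,near,tol=6):
    m=((abs(P[...,2]-z)<tol)&(D>0)&(np.hypot(P[...,0]-near[0],P[...,1]-near[1])<50)).astype(np.uint8)
    k,l,st,ce=cv2.connectedComponentsWithStats(m);i=1+st[1:,4].argmax();Q=P[l==i]
    (x,y),r=cv2.minEnclosingCircle(Q[:,:2].astype(np.float32));return round(x,1),round(y,1),round(r,1),np.median(Q[:,2]).round(1),Q.mean(0).round(1),len(Q)
E
python3 - <<'E'
from w import *
s,c,P=wristlook("w0");print(s["eef_pos"],s["eef_rot"],s["force"]);print(c["T_tool_cam"].round(2).tolist())
print(topcircle(P,c["depth"],40,(487,-77)))
print(forces(4))
E
```

```text
[485.77903162 -77.24386472 129.3133323 ] [-1.79985249e+02 -1.62257220e-01 -1.79951082e+02] [ 1.20741048 -0.30455261 -1.06384542]
[[0.0, -0.97, -0.25, 66.81], [1.0, 0.0, 0.0, 0.15], [-0.0, -0.25, 0.97, -153.03], [0.0, 0.0, 0.0, 1.0]]
(487.6, -76.9, 27.8, np.float64(38.8), array([486.4, -76.7,  38.7]), 3041)
(array([0.51983269, 0.05579701, 0.36332668]), array([1.17625073, 1.45450843, 0.16902671]))
```

View pics/w0.png

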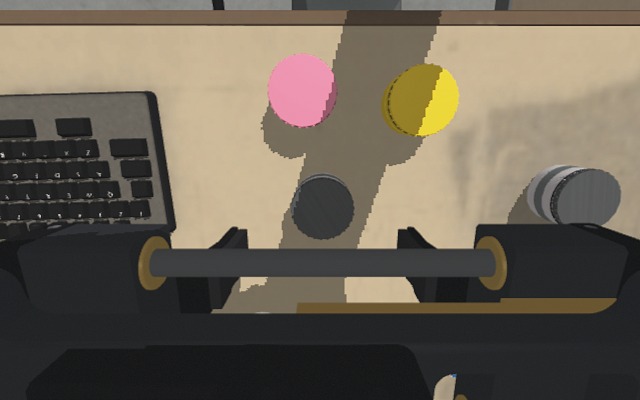

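The wrist view shows the dark tin at (322,207), centred between the fingers. I'll descend and grip.

Emit:
move_arm(
  moves=[0,0,0,-1,0,25,0,0,0,0,0,0,30,0,0,0,0,0,0,30,0,0,0,0,0,0,20,0,0,0,0,0,0,11,0.2,0,0,0,0,0,0,0.6,0,0,0,0,0,0,0.6,0,0,0,0,0,0,0.6],
  newtons=30,
)

```text
t: 3.35
eef_pos: [487.9, -78.4, 15.4]
eef_rot: [180.0, 0.1, -180.0]
force: [-1.1, 2.5, -0.1]
gripper_width: 54.6
grasp_force: 1.7
```

Emit:
move_arm(
  moves=[0,0,0,0,0,0,0.8,0,0,0,0,0,0,0.8,0,0,0,0,0,0,0.8,0,0,0,0,0,-5,0.8,0,0,0,0,0,-10,0.8,0,0,0,0,0,-10,0.8,0,0,0,0,0,-5,0.8,0,0,0,0,0,0,0.8],
)

```text
t: 4.35
eef_pos: [487.4, -78.6, 45.1]
eef_rot: [180.0, 0.1, -180.0]
force: [0.1, 0.8, -3.6]
gripper_width: 53.7
grasp_force: 30.0
```

```bash
python3 - <<'E'
from w import *
print(forces(16));s=manip.read_state();print(s["t"],s["eef_pos"],s["grasp_force"],s["gripper_width"])
E
```

```text
(array([ 0.01263817,  0.06881152, -3.66671235]), array([0.5275598 , 0.44230216, 0.39280304]))
5.15 [487.19019129 -78.60222624  44.55515065] 29.99932035425445 54.164670101374554
```

The first tin (t3) reads about 3.7 N, so it's the 350 g one. I'll put it back and weigh t2.

Emit:
move_arm(
  moves=[0,0,0,0,0,12,0.8,0,0,0,0,0,10,0.8,0,0,0,0,0,5,0.8,0,0,0,0,0,3,0.8,0,0,0,0,0,0,0.8,0,0,0,0,0,0,0.3,0,0,0,0,0,0,0,0,0,0,0,0,0,0],
)

```text
t: 6.15
eef_pos: [487.7, -78.5, 14.7]
eef_rot: [180.0, 0.0, -180.0]
force: [0.5, -0.4, -0.3]
gripper_width: 73.5
grasp_force: 0.0
```

Emit:
move_arm(
  moves=[0,0,0,0,0,-20,0,0,0,0,0,0,-40,0,0,0,0,0,20,-40,0,0,0,0,0,40,-15,0,0,0,0,1,45,0,0,0,0,0,1,45,0,0,0,0,0,2,45,0,0,0,0,0,2,32,0,0],
)

```text
t: 7.15
eef_pos: [481.0, 150.3, 129.6]
eef_rot: [180.0, 0.0, -179.9]
force: [0.2, -0.1, -0.1]
gripper_width: 87.2
grasp_force: 0.0
```

```bash
python3 - <<'E'
from w import *
manip.capture("side");manip.capture("side")
s,c,P=wristlook("w1");print(s["t"],s["eef_pos"],s["eef_rot"],s["force"])
print(topcircle(P,c["depth"],40,(481,149)))
E
```

```text
7.25 [481.42904359 151.04601188 129.63077467] [ 1.79963079e+02  6.80446913e-02 -1.79748891e+02] [-0.4088321  -0.64880488  0.06957748]
(479.8, 148.9, 27.6, np.float64(38.7), array([478.7, 148.9,  38.7]), 3063)
```

Emit:
move_arm(
  moves=[0,0,0,1,-2,25,0,0,0,0,0,0,30,0,0,0,0,0,0,30,0,0,0,0,0,0,20,0,0,0,0,0,0,10,0.2,0,0,0,0,0,0,0.6,0,0,0,0,0,0,0.6,0,0,0,0,0,0,0.8],
)

```text
t: 8.3
eef_pos: [480.8, 147.1, 15.4]
eef_rot: [179.9, 0.1, -180.0]
force: [-0.2, 4.5, -0.2]
gripper_width: 55.4
grasp_force: 2.1
```

Emit:
move_arm(
  moves=[0,0,0,0,0,0,0.8,0,0,0,0,0,0,0.8,0,0,0,0,0,0,0.8,0,0,0,0,0,-5,0.8,0,0,0,0,0,-10,0.8,0,0,0,0,0,-10,0.8,0,0,0,0,0,-5,0.8,0,0,0,0,0,0,0.8],
  newtons=40,
)

```text
t: 9.3
eef_pos: [480.2, 146.5, 45.0]
eef_rot: [180.0, 0.0, -180.0]
force: [0.2, -0.3, -7.2]
gripper_width: 53.2
grasp_force: 40.0
```

```bash
python3 - <<'E'
from w import *
print(forces(14));s=manip.read_state();print(s["t"],s["eef_pos"],s["grasp_force"],s["gripper_width"])
E
```

```text
(array([-0.05970581, -0.0775568 , -6.60497333]), array([0.54437485, 0.44005209, 0.47502598]))
10.0 [480.03906673 146.39295029  44.55079005] 39.998207748139976 53.155353075122726
```

t2 reads 6.6 N, so it's the 650 g tin, which makes t1 the lightest. I'll cross-check the mat centre using the side camera.

```bash
python3 - <<'E'
from w import *
for n,roi in(("top",(280,350,140,205)),("side",(310,385,190,230))):
    c=dict(np.load(f"{n}0.npz"));hsv=cv2.cvtColor(c["frame"],cv2.COLOR_RGB2HSV)
    m=cv2.inRange(hsv,(100,120,60),(125,255,255));k=np.zeros_like(m);k[roi[2]:roi[3],roi[0]:roi[1]]=1;m*=k
    cn=max(cv2.findContours(m,0,1)[0],key=cv2.contourArea)
    W=np.array([ray(c,p[0]+0.0,6)[:2] for p in cn],np.float32);r=cv2.minAreaRect(W);M=cv2.moments(W);print(n,r,M["m10"]/M["m00"],M["m01"]/M["m00"])
E
```

```text
top ((636.9767456054688, 106.39200592041016), (95.22061157226562, 94.15135192871094), 11.927507400512695) 636.9518345083605 106.6023619490367
side ((636.1695556640625, 102.60513305664062), (93.80792236328125, 91.836181640625), 11.832534790039062) 635.9743645282499 102.4389223323773
```

```bash
python3 - <<'E'
from w import *
for n in("top","side"):
    c=dict(np.load(f"{n}0.npz"));K=c["camera_matrix"];D=c["depth"];v,u=np.mgrid[:400,:640];E=c["extrinsics"]
    P=np.stack([(u-K[0,2])/K[0,0]*D,(v-K[1,2])/K[1,1]*D,D],-1)@E[:3,:3].T+E[:3,3]
    for q in((480,149),(487,-77),(550,349)): print(n,topcircle(P,D,40,q,5))
    m=(np.abs(P[...,0]-637)<25)&(np.abs(P[...,1]-105)<25);print("mat z",np.median(P[m][:,2]))
E
```

```text
top (480.4, 148.2, 27.2, np.float64(38.9), array([480., 148.,  39.]), 455)
top (487.7, -77.5, 27.7, np.float64(38.9), array([487.3, -77.3,  39. ]), 469)
top (550.3, 348.6, 27.6, np.float64(38.9), array([549.8, 348.7,  39. ]), 461)
mat z 5.155991399731533
side (479.8, 145.0, 28.2, np.float64(38.3), array([479.6, 142.7,  38.1]), 218)
side (486.7, -78.2, 28.9, np.float64(38.8), array([487.4, -82.1,  38.6]), 433)
side (550.4, 347.4, 28.9, np.float64(38.0), array([549.3, 344. ,  37.8]), 134)
mat z 4.5523943413323025
```

Emit:
move_arm(
  moves=[0,0,0,-10,-2,-5,0.8,0,0,0,-20,-5,-5,0.8,0,0,0,-30,-8,0,0.8,0,0,0,-34,-9,0,0.8,0,0,0,-30,-8,0,0.8,0,0,0,-20,-5,0,0.8,0,0,0,-10,-3,0,0.8,0,0,0,-3,-1,0,0.8],
)

```text
t: 11.0
eef_pos: [637.2, 105.1, 54.2]
eef_rot: [-180.0, -0.0, 180.0]
force: [-0.6, 1.0, -5.8]
gripper_width: 53.0
grasp_force: 40.0
```

Emit:
move_arm(
  moves=[0,0,0,0,0,5,0.8,0,0,0,0,0,8,0.8,0,0,0,0,0,8,0.8,0,0,0,0,0,5,0.8,0,0,0,0,0,0,0.8],
)

```text
t: 11.62
eef_pos: [636.6, 105.4, 27.8]
eef_rot: [-180.0, -0.1, -180.0]
force: [-0.8, -0.2, -5.8]
gripper_width: 53.1
grasp_force: 40.0
```

```bash
python3 - <<'E'
from w import *
print(forces(5));s=manip.read_state();print(s["t"],s["eef_pos"],s["eef_rot"],s["grasp_force"],s["gripper_width"])
E
```

```text
(array([-0.16939195,  0.16966909, -6.44831019]), array([0.57240194, 0.45291886, 0.56585345]))
11.875 [637.35949799 105.58175215  28.95854856] [ 1.79984228e+02  4.43453065e-02 -1.79964477e+02] 39.99847996485187 53.179630141688286
```

Emit:
move_arm(
  moves=[0,0,0,0,0,4,0.8,0,0,0,0,0,2,0.8,0,0,0,0,0,1,0.8,0,0,0,0,0,0.7,0.8,0,0,0,0,0,0,0.8],
)

```text
t: 12.5
eef_pos: [636.8, 105.4, 21.5]
eef_rot: [-180.0, -0.0, -180.0]
force: [-3.2, 0.6, 0.8]
gripper_width: 53.2
grasp_force: 40.0
```

```bash
python3 - <<'E'
from w import *
print(forces(3));s=manip.read_state();print(s["t"],s["eef_pos"])
E
```

```text
(array([-3.49620933, -0.06067724,  1.01317627]), array([0.45861527, 0.58444031, 0.20412743]))
12.65 [636.81546485 105.37679493  21.50275642]
```

It's seated: the vertical force has gone from -6.5 to +1 N. I'll release, rise and go back to t3.

Emit:
move_arm(
  moves=[0,0,0,0,0,0,0.5,0,0,0,0,0,0,0.2,0,0,0,0,0,0,0,0,0,0,0,0,0,0,0,0,0,0,0,-15,0,0,0,0,0,0,-30,0,0,0,0,0,0,-40,0,0,0,0,0,0,-25,0],
)

```text
t: 13.65
eef_pos: [638.4, 105.8, 134.5]
eef_rot: [179.9, 0.3, -179.9]
force: [-0.3, 0.3, 0.2]
gripper_width: 86.8
grasp_force: 0.0
```

```bash
python3 - <<'E'
from w import *
for i in range(3): manip.capture("side")
s,c,P=wristlook("w2");print(s["t"],s["eef_pos"],s["eef_rot"],s["force"])
print(topcircle(P,c["depth"],46,(637,105.4)))
hsv=cv2.cvtColor(c["frame"],cv2.COLOR_RGB2HSV);m=cv2.inRange(hsv,(100,120,40),(125,255,255))>0
c2=manip.capture("top");h=cv2.cvtColor(c2["frame"],cv2.COLOR_RGB2HSV)
Q=P[m&(abs(P[...,2]-5)<5)];print(len(Q),Q.min(0),Q.max(0))
E
```

```text
13.8 [638.2963772  105.96479098 133.63052204] [ 179.88696602    0.28990419 -179.95896879] [-0.48440782  0.73543798 -0.18563909]
(635.7, 105.9, 27.6, np.float64(44.8), array([634.7, 105.9,  44.7]), 3109)
5749 [5.81516802e+02 5.18057080e+01 5.64492266e-01] [692.36467572 162.82635808   9.39504588]
```

View pics/w2.png

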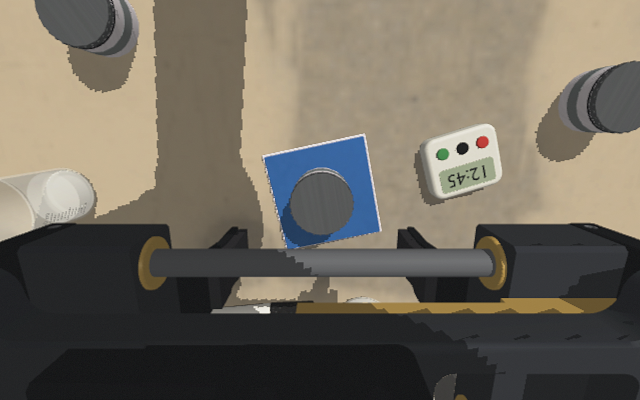

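The wrist view shows the tin at (322,203), well centred on the blue mat (corners (263,157), (365,135), (381,230), (287,248)). The offset is about 1 mm. On to the middle tin, t3.

Emit:
move_arm(
  moves=[0,0,0,12,-14,0,0,0,0,0,28,-35,0,0,0,0,0,36,-45,0,0,0,0,0,36,-45,0,0,0,0,0,26,-31,10,0,0,0,0,10,-12,20,0,0,0,0,2,-2,25,0,0,0,0,0,0,25,0],
)

```text
t: 14.9
eef_pos: [486.1, -79.1, 49.4]
eef_rot: [-180.0, -0.1, 180.0]
force: [0.6, 1.1, -0.2]
gripper_width: 87.2
grasp_force: 0.0
```

```bash
python3 - <<'E'
from w import *
for i in range(3): manip.capture("side")
s,c,P=wristlook("w3");print(s["t"],s["eef_pos"],s["eef_rot"],s["force"])
print(topcircle(P,c["depth"],40,(487,-78)))
E
```

```text
15.05 [485.68837632 -78.90912083  49.25431873] [-179.95364219   -0.27934331 -179.97708945] [ 1.39609008 -0.35306776  0.45750871]
(486.0, -78.2, 27.5, np.float64(38.8), array([475.1, -78.2,  38.7]), 3644)
```

Emit:
move_arm(
  moves=[0,0,0,-1,0,18,0,0,0,0,0,0,12,0,0,0,0,0,0,4,0.2,0,0,0,0,0,0,0.6,0,0,0,0,0,0,0.8,0,0,0,0,0,0,0.8,0,0,0,0,0,0,0.8,0,0,0,0,0,0,0.8],
  newtons=30,
)

```text
t: 16.1
eef_pos: [488.5, -78.6, 17.3]
eef_rot: [-180.0, 0.0, -179.9]
force: [-0.8, 1.1, 3.2]
gripper_width: 53.7
grasp_force: 30.0
```

```bash
python3 - <<'E'
from w import *
print(forces(3));s=manip.read_state();print(s["t"],s["eef_pos"],s["eef_rot"],s["grasp_force"],s["gripper_width"])
E
```

```text
(array([-1.07814845,  0.20678279,  3.9679375 ]), array([0.34696486, 0.72044204, 0.57683959]))
16.25 [488.45567624 -78.59695852  17.24725625] [-1.79997828e+02  3.71810200e-02 -1.79954685e+02] 30.000834300153656 53.874037729648876
```

Emit:
move_arm(
  moves=[0,0,0,0,0,-10,0.8,0,0,0,0,0,-25,0.8,0,0,0,0,0,-25,0.8,0,0,0,-8,10,-15,0.8,0,0,0,-18,22,-5,0.8,0,0,0,-27,33,0,0.8,0,0,0,-30,37,0,0.8,0,0,0,-28,34,0,0.8],
)

```text
t: 17.25
eef_pos: [599.0, 58.6, 96.2]
eef_rot: [180.0, -0.1, -180.0]
force: [0.3, -0.0, -4.4]
gripper_width: 54.1
grasp_force: 30.0
```

Emit:
move_arm(
  moves=[0,0,0,-20,26,0,0.8,0,0,0,-12,15,0,0.8,0,0,0,-6,7,0,0.8,0,0,0,0,0,0,0.8,0,0,0,0,0,7,0.8,0,0,0,0,0,10,0.8,0,0,0,0,0,5,0.8,0,0,0,0,0,0,0.8],
)

```text
t: 18.25
eef_pos: [636.5, 105.1, 74.0]
eef_rot: [-180.0, -0.1, -180.0]
force: [-1.0, -0.2, -3.6]
gripper_width: 53.8
grasp_force: 30.0
```

```bash
python3 - <<'E'
from w import *
print(forces(5));s=manip.read_state();print(s["t"],s["eef_pos"],s["eef_rot"],s["grasp_force"],s["gripper_width"])
E
```

```text
(array([-0.21803287, -0.03825336, -3.43902799]), array([0.5537975 , 0.68146258, 0.85322467]))
18.5 [637.30592955 105.60187922  75.22126434] [ 1.79987136e+02  3.82245471e-02 -1.79960536e+02] 29.999268417450367 53.934478655646885
```

Emit:
move_arm(
  moves=[0,0,0,-0.5,0,5,0.8,0,0,0,0,0,3,0.8,0,0,0,0,0,2,0.8,0,0,0,0,0,1,0.8,0,0,0,0,0,0,0.8,0,0,0,0,0,0,0.8],
)

```text
t: 19.25
eef_pos: [637.7, 105.5, 64.0]
eef_rot: [180.0, 0.0, -180.0]
force: [0.8, 0.6, -3.9]
gripper_width: 53.9
grasp_force: 30.0
```

```bash
python3 - <<'E'
from w import *
print(forces(3));s=manip.read_state();print(s["t"],s["eef_pos"])
E
```

```text
(array([ 0.43806799, -0.13553109, -3.45896282]), array([0.22779435, 0.60139814, 0.36193214]))
19.4 [637.61660603 105.52470509  63.96223786]
```

Emit:
move_arm(
  moves=[0,0,0,0,0,0.6,0.8,0,0,0,0,0,0.6,0.8,0,0,0,0,0,0,0.8],
)

```text
t: 19.77
eef_pos: [637.7, 105.5, 63.4]
eef_rot: [-180.0, 0.0, -180.0]
force: [-2.0, -0.0, 1.6]
gripper_width: 54.1
grasp_force: 30.0
```

```bash
python3 - <<'E'
from w import *
print(forces(3));s=manip.read_state();print(s["t"],s["eef_pos"])
E
```

```text
(array([-2.38563287,  0.32259053,  1.86395438]), array([0.2974609 , 0.30539199, 0.26334678]))
19.925 [637.65700572 105.48249674  63.30099888]
```

It's seated. I'll release, rise and check.

Emit:
move_arm(
  moves=[0,0,0,0,0,0,0.5,0,0,0,0,0,0,0.2,0,0,0,0,0,0,0,0,0,0,0,0,0,0,0,0,0,0,0,-15,0,0,0,0,0,0,-30,0,0,0,0,0,0,-35,0,0,0,0,0,0,-15,0],
)

```text
t: 20.92
eef_pos: [638.9, 105.9, 161.1]
eef_rot: [179.9, 0.3, -180.0]
force: [-0.7, 0.7, -0.4]
gripper_width: 86.8
grasp_force: 0.0
```

```bash
python3 - <<'E'
from w import *
for i in range(3): manip.capture("side")
s,c,P=wristlook("w4");print(s["t"],s["eef_pos"],s["eef_rot"],s["force"])
print(topcircle(P,c["depth"],86,(637,105.4)))
c=manip.capture("side");cv2.imwrite("pics/s4.png",cv2.resize(c["frame"][120:260,260:460],None,fx=3,fy=3)[:,:,::-1])
E
```

```text
21.075 [637.59304312 105.60848696 158.14633471] [ 1.79948405e+02  5.98261406e-02 -1.79981997e+02] [ 0.07924513 -1.66151764 -0.83598592]
(635.2, 105.9, 27.7, np.float64(84.8), array([634.1, 106.1,  84.7]), 3503)
```

View pics/s4.png

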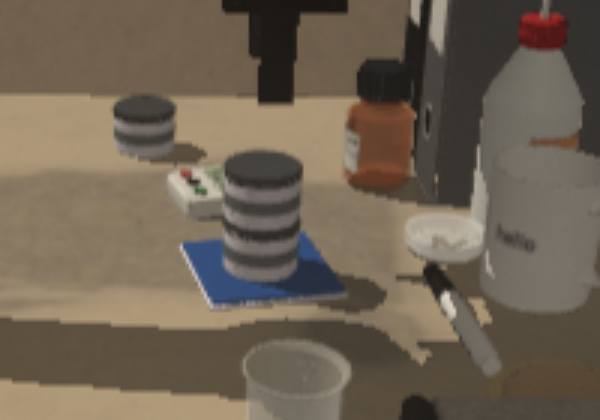

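The crop shows the two tins squarely stacked, edges aligned at x 224–301, on the mat. Next is the light tin t1, at (550,349).

Emit:
move_arm(
  moves=[0,0,0,5,14,0,0,0,0,0,12,34,0,0,0,0,0,16,45,0,0,0,0,0,18,50,0,0,0,0,0,16,45,10,0,0,0,0,12,34,20,0,0,0,0,6,16,25,0,0,0,0,2,5,25,0],
)

```text
t: 22.18
eef_pos: [548.8, 350.3, 75.9]
eef_rot: [-180.0, -0.1, -179.8]
force: [-0.1, 0.1, -0.5]
gripper_width: 87.0
grasp_force: 0.0
```

```bash
python3 - <<'E'
from w import *
for i in range(5): manip.capture("side")
s,c,P=wristlook("w5");print(s["t"],s["eef_pos"],s["eef_rot"],s["force"])
print(topcircle(P,c["depth"],40,(550,349)))
E
```

```text
22.425 [550.6285432  348.79978532  78.0919121 ] [-1.79998476e+02  3.45682898e-02 -1.79935441e+02] [-0.27993448  0.09549831  0.94388009]
(549.4, 349.9, 27.6, np.float64(38.8), array([545. , 349.8,  38.7]), 4103)
```

Emit:
move_arm(
  moves=[0,0,0,0,0.5,20,0,0,0,0,0,0,24,0,0,0,0,0,0,13,0,0,0,0,0,0,4,0.2,0,0,0,0,0,0,0.6,0,0,0,0,0,0,0.8,0,0,0,0,0,0,0.8,0,0,0,0,0,0,0.8],
  newtons=20,
)

```text
t: 23.48
eef_pos: [550.7, 349.3, 17.3]
eef_rot: [180.0, 0.0, -180.0]
force: [0.1, 0.1, 3.0]
gripper_width: 52.7
grasp_force: 20.0
```

```bash
python3 - <<'E'
from w import *
for i in range(2): manip.capture("side")
print(forces(3));s=manip.read_state();print(s["t"],s["eef_pos"],s["eef_rot"],s["grasp_force"],s["gripper_width"])
E
```

```text
(array([-0.59558195,  0.18317946,  3.18851021]), array([0.69500828, 0.21999112, 0.35966161]))
23.725 [550.6849208  349.23591173  17.304634  ] [ 1.79965895e+02  4.39720015e-02 -1.79954871e+02] 19.96212938487588 52.483881497149405
```

Emit:
move_arm(
  moves=[0,0,0,0,0,-10,0.8,0,0,0,0,0,-25,0.8,0,0,0,0,0,-35,0.8,0,0,0,-3,-8,-30,0.8,0,0,0,-7,-20,-13,0.8,0,0,0,-12,-34,-2,0.8,0,0,0,-14,-40,0,0.8,0,0,0,-15,-42,0,0.8],
)

```text
t: 24.72
eef_pos: [601.0, 202.5, 130.5]
eef_rot: [-179.9, -0.1, -180.0]
force: [1.0, 0.8, -1.7]
gripper_width: 52.8
grasp_force: 20.0
```

Emit:
move_arm(
  moves=[0,0,0,-14,-40,0,0.8,0,0,0,-11,-31,0,0.8,0,0,0,-7,-19,0,0.8,0,0,0,-3.5,-9.5,0,0.8,0,0,0,0,0,0,0.8,0,0,0,0,0,7,0.8,0,0,0,0,0,5,0.8,0,0,0,0,0,0,0.8],
)

```text
t: 25.72
eef_pos: [636.4, 106.0, 118.8]
eef_rot: [-180.0, -0.1, -179.9]
force: [-0.5, -0.5, -1.5]
gripper_width: 53.1
grasp_force: 20.0
```

```bash
python3 - <<'E'
from w import *
print(forces(8));s=manip.read_state();print(s["t"],s["eef_pos"],s["eef_rot"],s["grasp_force"],s["gripper_width"])
E
```

```text
(array([-0.26801122,  0.10842018, -1.2785952 ]), array([0.45365605, 0.33617165, 0.39507432]))
26.125 [637.17966868 105.51210896 119.85958562] [ 1.79992004e+02  2.21633362e-02 -1.79968637e+02] 19.979803413516493 52.720923533188866
```

t1 reads about 1.3 N, which confirms it's the light one. The position is right, with about 16.5 mm left to lower.

Emit:
move_arm(
  moves=[0,0,0,0,0,6,0.8,0,0,0,0,0,5,0.8,0,0,0,0,0,3,0.8,0,0,0,0,0,1,0.8,0,0,0,0,0,0,0.8,0,0,0,0,0,0,0.8],
)

```text
t: 26.88
eef_pos: [637.2, 105.6, 104.9]
eef_rot: [180.0, 0.0, -180.0]
force: [0.4, 0.5, -1.8]
gripper_width: 52.4
grasp_force: 20.0
```

```bash
python3 - <<'E'
from w import *
print(forces(3));s=manip.read_state();print(s["t"],s["eef_pos"])
E
```

```text
(array([ 0.13981598,  0.11402824, -1.56824348]), array([0.49383481, 0.63817411, 0.16644146]))
27.025 [637.15921813 105.52442761 104.83386697]
```

Emit:
move_arm(
  moves=[0,0,0,0,0,0.7,0.8,0,0,0,0,0,0.7,0.8,0,0,0,0,0,0.4,0.8,0,0,0,0,0,0,0.8],
)

```text
t: 27.52
eef_pos: [637.1, 105.5, 103.3]
eef_rot: [-180.0, 0.0, -180.0]
force: [-0.3, 0.1, 2.1]
gripper_width: 52.8
grasp_force: 20.0
```

```bash
python3 - <<'E'
from w import *
print(forces(3));s=manip.read_state();print(s["t"],s["eef_pos"])
E
```

```text
(array([-1.16540455,  0.23330365,  2.13538941]), array([0.59196576, 0.28613228, 0.39543952]))
27.675 [637.10354131 105.5132945  103.30344345]
```

Seated. Release and rise.

Emit:
move_arm(
  moves=[0,0,0,0,0,0,0.5,0,0,0,0,0,0,0.2,0,0,0,0,0,0,0,0,0,0,0,0,0,0,0,0,0,0,0,-15,0,0,0,0,0,0,-30,0,0,0,0,0,0,-35,0,0,0,0,0,0,-20,0],
)

```text
t: 28.68
eef_pos: [638.1, 105.7, 206.5]
eef_rot: [179.9, 0.3, -179.9]
force: [0.3, -0.9, -0.0]
gripper_width: 86.8
grasp_force: 0.0
```

```bash
python3 - <<'E'
from w import *
for i in range(4): manip.capture("side")
s,c,P=wristlook("w6");print(s["t"],s["eef_pos"],s["force"])
print(topcircle(P,c["depth"],126,(637,105.4)))
c=manip.capture("side");cv2.imwrite("pics/s6.png",cv2.resize(c["frame"][120:260,260:460],None,fx=3,fy=3)[:,:,::-1])
E
```

```text
28.875 [636.91993968 105.56274219 203.21247799] [-0.05815901 -0.77719824  0.04767429]
(635.8, 106.1, 27.7, np.float64(124.7), array([634.7, 106. , 124.7]), 3364)
```

View pics/s6.png

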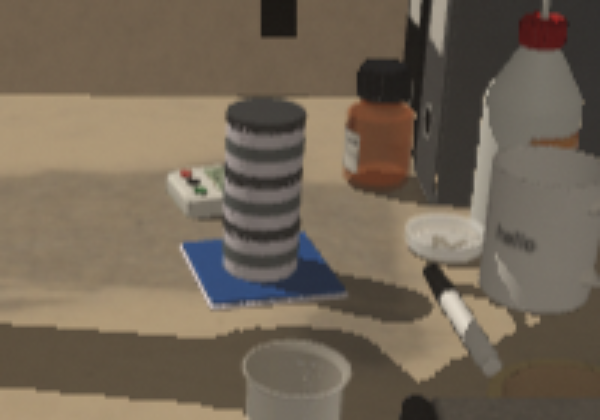

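The three tins stand as one straight pile (crop x 224–305), centred on the mat and clear of the gripper. The timer, beaker and bottle haven't moved, so I'm handing in.

```bash
python3 -c "
from station import manip
print(manip.job_done())"
```

```text
the job is handed in; nothing more can be done
None
```

The three tins are piled on the middle of the mat by measured lift force, bottom to top 6.6 N (about 650 g), 3.7 N (350 g) and 1.3 N (150 g), upright and aligned to about 1 mm, with the timer, beaker and bottle untouched; the job was handed in at about 29 s.

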